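# Stow a carton in the transit dock and bolt it in

### The arm

A 6-joint arm with a two-finger parallel gripper is mounted at the origin on a cart in front of the work surface, level with it; the furniture and walls round the work are solid. World frame = base frame: x ahead of the robot, y to its left, z up, the work surface at z = 0. Lengths are in m, angles in rad, forces in N, time in s.
With the tool pointing down it reaches from about 0.35 to 0.875 m from the base axis. Payload 15.5 kg.
Tool frame: the origin (TCP) lies at the very end of the fingers, on their centre line; the grasp point (between the pads) lies 19 mm behind it (manip.grasp_offset is the z of the grasp point in the tool frame, in m); z points along the fingers, y is the line along which they close (so a half turn about z gives the same grasp; the last joint's range is limited). The gripper opens to 85 mm and grips with 20 to 120 N. Pads are 22 mm wide; open, the fingers measure 114 mm over their backs; the gripper's body (76 mm by 85 mm) begins 54 mm behind the grasp point. The pads swing forward as they close: fully open they stand 13 mm farther back than shut.
Start: joints at [-1.369, 0.494, 1.345, -0, 1.302, -0.096], TCP at [0.183, -0.598, 0.231] pointing down, gripper open.
Joint ranges: [-2.91, 2.91], [-0.82, 2.16], [0.22, 2.67], [-1.22, 4.37], [0.12, 2.79], [-3.08, 3.08]. Speed limits (rad/s): [1.89, 1.89, 2.57, 3.01, 3.01, 3.01].

### API

Orientations are given as a 3x3 rotation matrix whose columns are the frame's x, y, z axes.
In Python, from workcell import telemetry, get_image, ticket, manip gives the robot as it stands.
- The arm moves only by the tool play_rows, never from a script. Its argument "deltas" is a list of rows, each an object with "translation": the shift along the world's x, y, z in mm, a list of three; "turn": the turn about the world's z in units of 5 degrees (1.0 is 5 degrees). In form: [{"translation": [x, y, z], "turn": turn}, ...]. A call has 1 to 8 rows; each row is the pose to reach, as a shift and turn from the pose commanded when the call began; what a row does not reach only later rows make up. A row lasts 1/12 s, in which the tool goes at most 41.7 mm and 7.16 degrees, less where a joint would pass 70% of its speed; a pose out of reach is approached as far as the arm can. A call with a gripper value outside its range is refused whole. "grip" is the opening, from 0 (shut) to 1 (fully open), set as the call begins (left out, the last holds). The fingers move at their own pace and stop on an object; the grip force is fixed at half the most. Time passes only in rows, so rows that repeat a pose let the fingers close. It gives the time, the measured TCP pose, the force, the opening and the grip force at its end, in the units of the state.
- telemetry.get_obs(): the state, without advancing time (a new reading comes with each control period).
- get_image(name): name is "scene" or "top" or "wrist"; returns a dict with "image" (420x560x3 uint8, blue, green, red), "z_map" (420x560 float32, m along the optical axis (not along the pixel's ray), 0 where there is no reading), "fx", "fy", "cx", "cy" (pixels), "world_from_camera" (4x4, takes a point from camera to world coordinates); the wrist camera has in their place "T_tool_cam" (4x4, takes a point from camera to tool coordinates, whose origin is the TCP and whose axes are the flange's). Camera axes: x right, y down, z forward; pixel columns grow to the right and rows downward; lengths in m; the calibration is good to about 2 mm. The wrist camera is an equidistant fisheye: a pixel r from the principal point sees the ray r / f radians off the axis. A picture is of the moment at which its call begins: read the wrist's pose just before it.
- ticket.job_done(): hands the job in; it is judged then, once.
The state is a dict: "time_s": time; "joint_positions": joint angles; "qd": joint speeds; "tau": joint torques, N m; "ee_pos": TCP position; "eef_rot": TCP orientation; "force": force on the tool from outside, world axes, zero at the start; "torque": the same for the moment, N m; "width": finger opening in m; "gripper_force": force on a finger pad.
Only numpy, scipy, OpenCV 4.12 (cv2) and the standard library are available. Lean on these libraries where they do the work, as an engineer would, in place of code of your own. Each camera call takes 0.05 s, during which the arm holds its last target. There are 200 camera calls.

### The job

Make the loose carton of lancets ready for the drive: with the fingertips, slide it over the worktop and straight down the lane of the metal transit dock until it is fully home against the carton already in there and both sit against the end stop, then push the dock's sliding bolt all the way across the mouth of the lane behind it. The two side rails have just been wiped with spirit and are still wet, so neither the loose carton nor the gripper may touch a rail at any time. Keep the carton flat on the worktop (never lift or tip it), and do not disturb the other things on the worktop.

Things in the scene. Friction and masses are not known exactly. Their poses are not given: they have to be found in the camera images.
- dock: Fixed bare-aluminium dock: a straight lane 78 mm wide between two low rails, ended by a stop (face at x = 150 mm, 36 mm high). Origin on the worktop, on the lane's centre line near the mouth; x points down the lane (push this way), y left across it, z up. The worktop is the lane's floor, without a step. The bolt crosses at x = 6 mm. Keeper and bolt guide: see lane_home.
- lane_home (a point): Point on the worktop where the centre of the loose carton's underside must come: x = 51 mm, y = 0 in the dock's frame, same axes. Beside the mouth, outside the rails, stand (dock's frame) a bolt keeper on the left (x -17 to 29, y 46 to 61 mm) and the bolt's guide on the right (x -17 to 29, y -72 to -48 mm), both 44 mm high.
- rail_left: Left rail, part of the dock (same origin and axes): inner face at y = +39 mm, 4 mm thick, 18 mm high, from x = -8 to 150 mm, screw foot outwards to y = 59 mm; its front end, x = -8 to -24 mm, is flared outwards to y = 49 mm. Must not be touched.
- rail_right: Right rail, part of the dock (same origin and axes), the mirror image of the left one: inner face at y = -39 mm, 4 mm thick, 18 mm high. Must not be touched.
- carton: Loose white carton with a red band, 66 x 66 mm, 46 mm high, 55 to 110 g, on the worktop before the mouth of the dock. Origin at the centre of its underside, z up, x and y square to its sides. At the start its x axis is within 0.3 rad of the dock's; its centre is 90 to 120 mm before the dock's origin and from 50 mm right to 20 mm left of the lane's centre line.
- stowed: A second, equal carton (66 x 66 x 46 mm) standing loose in the lane, 2 to 8 mm short of the end stop; origin at the centre of its underside. Home with its centre at x = 117 mm in the dock's frame. It may be pushed on by the first.
- bolt (a joint): Steel bolt, a 10 mm rod along the dock's y, 32 mm above the worktop. Value in m: 0 = drawn back to the right, lane open; 0.106 = fully across, its end in the keeper on the left. Starts between 0 and 0.010, takes about 2 N to push, stays where it is left, clears the carton only when that is home.
- bolt_knob (a point): Centre of the outer (right-hand) flat face of the black disc knob at the bolt's right end: 24 mm in diameter, 9 mm thick, its face looks along the dock's -y. 32 mm above the worktop. Push it along the dock's +y.
- specimen_cup: Specimen cup with screw lid, 62 mm round, 72 mm high, before the sink. Leave it alone.
- timer: Flat white timer, 64 x 60 x 19 mm, before the sink, to the right of the loose carton. Leave it alone.
- lens_tissue: Booklet of lens tissue, 93 x 66 x 9 mm, lying to the left of the loose carton. Leave it alone.
- marker: Black marker pen, 134 mm long, lying before the sink. Leave it alone.

How it is judged:
On the way, in this order (a step that is already met when the one before it is completed fails the run):
1. the loose carton is fully home in the lane, square against the other one (x of carton in the frame of dock above 0.047 m and x of stowed in the frame of dock above 0.113 m and y of carton in the frame of dock between -0.007 and 0.007 m), for 0.2 s.
2. the bolt is pushed all the way across behind it (value of joint bolt above 0.1 m), for 0.2 s.
At the end, for the whole second after the job is handed in: The loose carton rests flat in the lane with its centre within 4 mm of home along the lane and 7 mm of the centre line, its side within 0.15 rad of the lane; the other carton is within 4 mm of the end stop; the bolt is within 6 mm of fully across (all of step 1 and x of carton in the frame of dock below 0.056 m and angle between the x axis of carton and the x axis of dock, either way round below 0.15 rad and height (world z) of carton below 0.003 m and angle between carton's own z axis and vertical below 0.05 rad and linear speed of carton below 0.01 m/s and value of joint bolt above 0.1 m); the robot touches nothing.
It fails at once if the loose carton touches a side rail (contact force between carton and rail_left above 0.15 N or contact force between carton and rail_right above 0.15 N).
It fails at once if the gripper or arm touches a side rail (contact force between any of the fingers, the arm and rail_left above 0.15 N or contact force between any of the fingers, the arm and rail_right above 0.15 N).
It fails at once if the loose carton is lifted or tipped (height (world z) of carton above 0.006 m or angle between carton's own z axis and vertical above 0.15 rad).
It fails at once if the stowed carton is lifted or tipped (height (world z) of stowed above 0.006 m or angle between stowed's own z axis and vertical above 0.15 rad).
It fails at once if another thing on the worktop is disturbed (distance of any of specimen_cup, timer, lens_tissue, marker from where it was at the start of the episode above 0.01 m).
It also fails if it takes over 72 s, if anything falls off the work surface, if the arm or the gripper's body presses on something with over 40 N, if the wrist force passes 120 N, or if a joint passes its speed limit or range.

## Working session

There is one attempt and no reset: what is moved stays moved. The work goes in short steps, Python scripts to look and compute and a tool call to move; the robot and the scene stay as the last step left them, time stands still between calls to the robot, and variables do not carry over. Pictures are saved under pics/ and viewed, at most 10 in all, crops included, and the job is handed in when it is done.

Besides the shell and the picture viewer there is one more tool, called by a JSON object that holds its "op" and its "data". play_rows: Moves the arm, as the interface text tells. Its arguments: {"type":"object","properties":{"deltas":{"type":"array"},"grip":{"type":"number"}},"required":["deltas"]}

```bash
mkdir -p pics; python3 - <<'E'
from workcell import telemetry,get_image
import cv2,numpy as np
o=telemetry.get_obs();print(o['time_s'],o['ee_pos'],o['eef_rot'],o['width'])
for n in('top','scene'):
    d=get_image(n);cv2.imwrite(f'pics/{n}0.png',d['image'])
    np.savez(f'{n}0.npz',**d)
    print(n,d['fx'],d['cx'],d['cy'],d['world_from_camera'].round(3))
E
```

```text
0.0 [ 0.18269825 -0.59732219  0.23066372] [[ 9.56275208e-01  2.92468193e-01 -2.85339423e-04]
 [ 2.92468319e-01 -9.56274413e-01  1.23684204e-03]
 [ 8.88741669e-05 -1.26621412e-03 -9.99999194e-01]] 0.08546382482938364
top 464.2536464070212 289.00747234198457 209.7302775721316 [[-0.003 -0.991  0.133  0.367]
 [-1.     0.004  0.002  0.161]
 [-0.003 -0.133 -0.991  1.287]
 [ 0.     0.     0.     1.   ]]
scene 383.67797642881004 274.5869055097577 207.9279815074544 [[-0.412 -0.533  0.739 -0.143]
 [-0.911  0.258 -0.321  0.458]
 [-0.019 -0.806 -0.592  0.615]
 [ 0.     0.     0.     1.   ]]
```

View pics/top0.png

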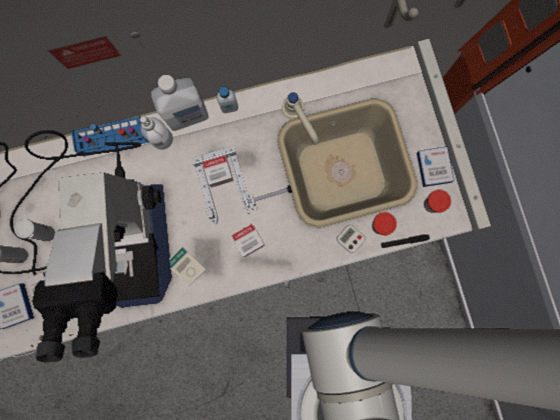

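View pics/scene0.png

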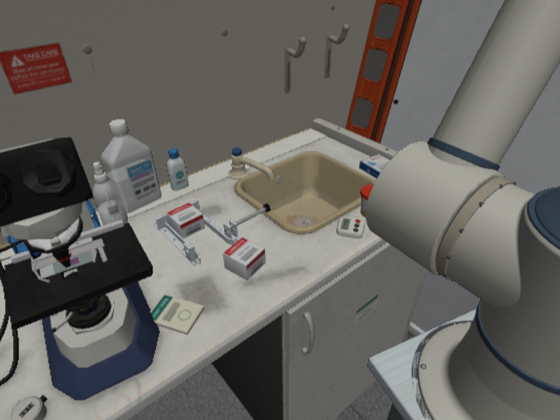

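The top view shows the dock with its mouth at about (232,210) and its stop at about (213,152). The loose carton is at (248,240), the stowed one at (217,172), and the knob at (291,188). The timer is at (350,237) and the tissue at (187,265). Next I measure with depth and zoom in.

```bash
cat > h.py <<'E'
import numpy as np,cv2
def cloud(d):
    h,w=d['z_map'].shape;u,v=np.meshgrid(np.arange(w),np.arange(h));z=d['z_map']
    p=np.stack([(u-d['cx'])/d['fx']*z,(v-d['cy'])/d['fy']*z,z],-1)
    T=d['world_from_camera'];return p@T[:3,:3].T+T[:3,3]
E
python3 - <<'E'
from h import *
d=dict(np.load('top0.npz'));P=cloud(d);Z=P[...,2]
print('table z',np.median(Z[225:235,215:230]),np.median(Z[245:255,290:310]))
def comp(name,lo,hi,box):
    u0,v0,u1,v1=box;m=np.zeros(Z.shape,np.uint8);m[v0:v1,u0:u1]=((Z>lo)&(Z<hi))[v0:v1,u0:u1]
    n,l,s,c=cv2.connectedComponentsWithStats(m)
    for i in range(1,n):
        if s[i,4]<8: continue
        q=P[l==i]; r=cv2.minAreaRect((q[:,:2]*1000).astype(np.float32))
        print(name,s[i,4],'c',c[i].round(1),'z',q[:,2].mean().round(4),'rect',np.round(r[0],1),np.round(r[1],1),round(r[2],1))
comp('high',.038,.06,(190,140,285,265))
comp('stop',.025,.0385,(180,140,300,265))
comp('rail',.012,.025,(180,140,300,265))
comp('tissue',.005,.02,(160,240,210,290))
comp('timer',.012,.03,(330,220,368,255))
c=cv2.resize(d['image'][140:275,165:305],None,fx=5,fy=5,interpolation=cv2.INTER_CUBIC)[:600]
cv2.imwrite('pics/crop.png',cv2.resize(d['image'][135:285,165:365],None,fx=4,fy=4,interpolation=cv2.INTER_CUBIC))
E
```

```text
table z 0.0002567040005471144 0.00035376268445830306
high 597 c [216.9 169.5] z 0.046 rect [648.4 361.8] [73.6 66.4] 16.9
high 24 c [252.3 199.1] z 0.0442 rect [563.1 265.2] [23.3 11. ] 6.1
high 21 c [246.4 201. ] z 0.0441 rect [557.3 280.1] [24.1  6.7] 14.5
high 48 c [209.2 212.3] z 0.0431 rect [527.6 380.1] [24.4 14.2] 16.1
high 613 c [247.5 239.4] z 0.046 rect [453.9 275.7] [66.6 65.9] 29.7
stop 94 c [214.6 156.9] z 0.0341 rect [683.3 371.8] [  7.7 119.1] 17.3
stop 8 c [229.4 178.9] z 0.0323 rect [620.8 328.3] [ 3.8 18.4] 27.1
stop 13 c [218.5 182.4] z 0.0321 rect [611.6 358. ] [ 2.  30.2] 16.9
stop 110 c [271.7 194. ] z 0.035 rect [579.6 211.8] [ 15.4 100.1] 13.3
stop 13 c [249.5 200.6] z 0.0356 rect [560.5 271.9] [8.3 8.7] 89.4
rail 103 c [237.4 180.6] z 0.0177 rect [611.8 304.7] [174.5  22.6] 12.8
rail 32 c [201.7 168. ] z 0.0175 rect [654.6 405.8] [41.9 18.2] 42.0
rail 86 c [211.8 200.9] z 0.0176 rect [564.7 380.1] [131.3   8.5] 16.4
rail 26 c [222.6 182.2] z 0.018 rect [614.6 350.6] [ 1.4 64.2] 16.6
rail 9 c [297.1 199.7] z 0.0129 rect [565.  141.7] [16.7  4.7] 13.1
tissue 1002 c [182.  265.2] z 0.0103 rect [390.3 449.8] [133.3 115.2] 1.9
timer 467 c [351.1 238.3] z 0.0168 rect [458.1  -5.7] [63.5 59.6] 47.6
```

View pics/crop.png

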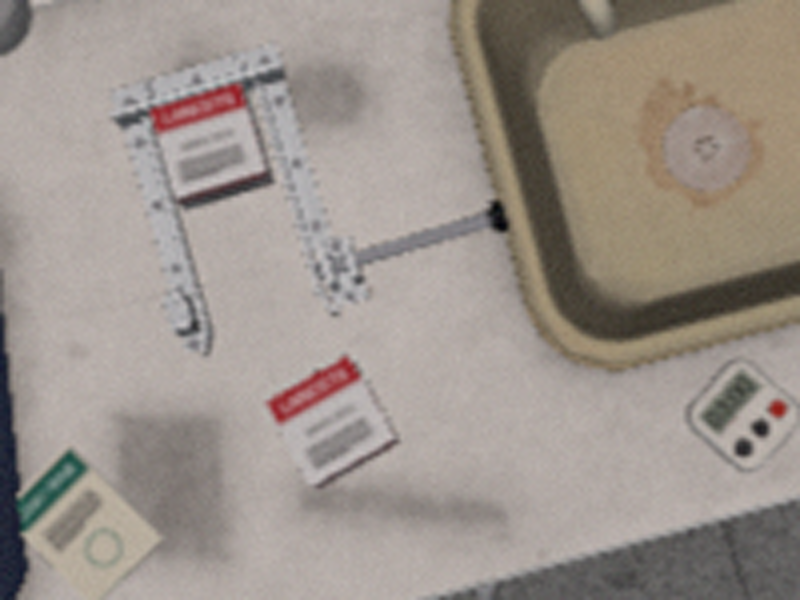

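The crop shows an open, clear lane, the stowed carton near the stop, and the knob at about crop (498,214), beside the sink edge.

From the keeper and guide, I get:
- **Dock origin:** about (537, 328) mm, yaw about 16.8°.
- **Carton:** (454, 276) mm, yaw 29.7°. That is (-95, -26) in the dock frame, which fits the given range.

Plan:
1. Straddle the carton front and back with the fingers.
2. Turn it square and slide it into the lane.
3. Release and push it home from behind.
4. Push the bolt across.

{"op": "play_rows", "data": {"deltas": [{"translation": [300,150,0],"turn": 10},{"translation": [300,150,0],"turn": 10},{"translation": [300,150,0],"turn": 10},{"translation": [300,150,0],"turn": 10},{"translation": [300,150,0],"turn": 10},{"translation": [300,150,0],"turn": 10},{"translation": [300,150,0],"turn": 10},{"translation": [300,150,0],"turn": 10}], "grip": 1}}

```text
time_s: 0.77
ee_pos: [0.4825, -0.4472, 0.231]
eef_rot: [[0.382, 0.924, -0.0], [0.924, -0.382, 0.0], [0.0, -0.001, -1.0]]
force: [0.5, -1.5, 0.5]
width: 0.0855
gripper_force: 0.0
```

{"op": "play_rows", "data": {"deltas": [{"translation": [0,320,0],"turn": 10},{"translation": [0,320,0],"turn": 10},{"translation": [0,320,0],"turn": 10},{"translation": [0,320,0],"turn": 10},{"translation": [0,320,0],"turn": 10},{"translation": [0,320,0],"turn": 10},{"translation": [0,320,0],"turn": 10},{"translation": [0,320,0],"turn": 10}]}}

```text
time_s: 1.43
ee_pos: [0.48, -0.1254, 0.2311]
eef_rot: [[-0.462, 0.887, -0.001], [0.887, 0.462, 0.001], [0.001, -0.0, -1.0]]
force: [1.0, -0.5, 0.2]
width: 0.0851
gripper_force: 0.0
```

{"op": "play_rows", "data": {"deltas": [{"translation": [-30,320,0],"turn": 0},{"translation": [-30,320,0],"turn": 0},{"translation": [-30,320,0],"turn": 0},{"translation": [-30,320,0],"turn": 0},{"translation": [-30,320,0],"turn": 0},{"translation": [-30,320,0],"turn": 0},{"translation": [-30,320,0],"turn": 0},{"translation": [-30,320,0],"turn": 0}]}}

```text
time_s: 2.1
ee_pos: [0.45, 0.1944, 0.2312]
eef_rot: [[-0.455, 0.891, -0.0], [0.891, 0.455, 0.0], [0.0, -0.0, -1.0]]
force: [1.0, 0.3, 0.6]
width: 0.0856
gripper_force: 0.0
```

```bash
cat >> h.py <<'E'
def wcloud(d,o):
    h,w=d['z_map'].shape;u,v=np.meshgrid(np.arange(w),np.arange(h))
    a,b=(u-d['cx'])/d['fx'],(v-d['cy'])/d['fy'];t=np.hypot(a,b)+1e-9
    k=np.tan(np.minimum(t,1.4))/t;z=d['z_map'];p=np.stack([a*k*z,b*k*z,z],-1)
    T=d['T_tool_cam'];p=p@T[:3,:3].T+T[:3,3]
    return p@np.array(o['eef_rot']).T+np.array(o['ee_pos'])
def rects(P,lo,hi,amin=60):
    m=((P[...,2]>lo)&(P[...,2]<hi)).astype(np.uint8)
    n,l,s,c=cv2.connectedComponentsWithStats(m)
    for i in range(1,n):
        if s[i,4]>=amin:
            q=P[l==i];r=cv2.minAreaRect((q[:,:2]*1000).astype(np.float32))
            print(s[i,4],'px',c[i].round(),'z',np.median(q[:,2]).round(4),np.round(r[0],1),np.round(r[1],1),round(r[2],1))
E
python3 - <<'E'
from h import *
from workcell import telemetry,get_image
o=telemetry.get_obs();d=get_image('wrist');cv2.imwrite('pics/w1.png',d['image'])
print(d['fx'],d['cx'],d['cy'],d['T_tool_cam'].round(3),(d['z_map']>0).mean())
P=wcloud(d,o)
for a in((.0405,.05),(.014,.022)):print(a);rects(P,*a)
E
```

```text
325.19226210127806 282.63750746809666 205.32210366086204 [[ 0.001 -0.956 -0.294  0.075]
 [ 1.     0.001  0.001  0.001]
 [-0.001 -0.294  0.956 -0.142]
 [ 0.     0.     0.     1.   ]] 0.9935034013605443
(0.0405, 0.05)
272 px [427.  65.] z 0.0425 [528.8 380.7] [25.9 15. ] 18.0
4198 px [323. 113.] z 0.0459 [455.5 276.4] [66.6 66.5] 29.6
2444 px [494. 135.] z 0.0461 [646.1 362.2] [68.1 66.6] 17.6
120 px [409. 158.] z 0.0438 [559.8 280.4] [25.9  6.5] 17.7
111 px [405. 173.] z 0.0438 [564.1 264.3] [25.5  5.3] 17.5
103 px [556. 224.] z 0.0451 [825.7 326.9] [ 8.5 41.3] 24.8
368 px [540. 309.] z 0.0451 [919.9 204.6] [  5.3 157.5] 15.1
67 px [214. 359.] z 0.0449 [479.4 -71.3] [34.3  8.4] 44.3
(0.014, 0.022)
198 px [498.   8.] z 0.0179 [588.6 523.4] [49.4 10. ] 7.6
116 px [556.  74.] z 0.0177 [723.1 513.9] [15.  52.1] 28.1
485 px [454.  89.] z 0.0178 [587.6 389. ] [174.8  20.9] 20.9
177 px [463. 126.] z 0.0182 [615.5 352.1] [ 3.  64.9] 17.4
752 px [  9. 170.] z 0.0167 [79.8 19.4] [ 47.3 169.8] 12.9
491 px [445. 158.] z 0.0178 [612.5 308.4] [174.8  28.7] 13.1
107 px [546. 214.] z 0.0185 [827.1 333.4] [12.2 49.1] 7.5
331 px [539. 285.] z 0.018 [912.6 231.8] [  4.8 173.3] 14.8
1552 px [221. 308.] z 0.0161 [459.9  -4.7] [64.4 59.9] 47.9
84 px [221. 348.] z 0.0181 [485.3 -71.9] [41.9 12.9] 34.5
```

View pics/w1.png

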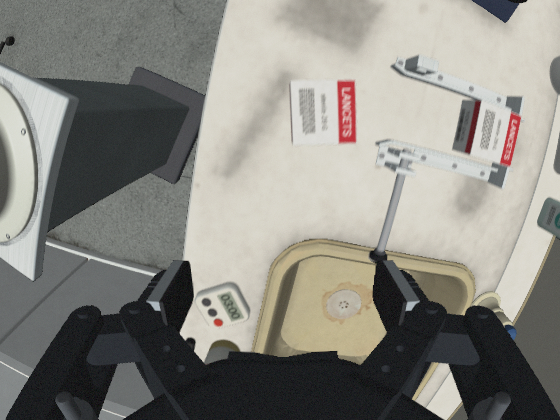

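The wrist view shows the carton at (323,113), the dock to its right and a clear path. It agrees with the top view to about 2 mm:
- **Carton:** (455.5, 276.4) mm, yaw 29.6°.
- **Dock:** origin (538.7, 327.8) mm, yaw about 17.2°.

{"op": "play_rows", "data": {"deltas": [{"translation": [5,40,-30],"turn": 0.5},{"translation": [5,70,-60],"turn": 0.5},{"translation": [5,82,-90],"turn": 0.5},{"translation": [5,82,-110],"turn": 0.5},{"translation": [5,82,-120],"turn": 0.5},{"translation": [5,82,-120],"turn": 0.5},{"translation": [5,82,-120],"turn": 0.5}]}}

```text
time_s: 2.73
ee_pos: [0.4561, 0.2729, 0.1117]
eef_rot: [[-0.492, 0.871, -0.0], [0.871, 0.492, -0.0], [-0.0, -0.0, -1.0]]
force: [0.4, -0.7, -0.2]
width: 0.0851
gripper_force: 0.0
```

{"op": "play_rows", "data": {"deltas": [{"translation": [0,3.5,-20],"turn": 0},{"translation": [0,3.5,-45],"turn": 0},{"translation": [0,3.5,-70],"turn": 0},{"translation": [0,3.5,-90],"turn": 0},{"translation": [0,3.5,-101],"turn": 0},{"translation": [0,3.5,-101],"turn": 0}]}}

```text
time_s: 3.23
ee_pos: [0.456, 0.2763, 0.0098]
eef_rot: [[-0.492, 0.871, -0.001], [0.871, 0.492, -0.0], [0.0, -0.001, -1.0]]
force: [-0.8, 0.1, 0.7]
width: 0.0856
gripper_force: 0.0
```

{"op": "play_rows", "data": {"deltas": [{"translation": [0,0,0],"turn": 0},{"translation": [0,0,0],"turn": 0},{"translation": [0,0,0],"turn": 0},{"translation": [0,0,0],"turn": 0},{"translation": [0,0,0],"turn": 0},{"translation": [0,0,0],"turn": 0},{"translation": [0,0,0],"turn": 0},{"translation": [0,0,0],"turn": 0}], "grip": 0.72}}

```text
time_s: 3.9
ee_pos: [0.4568, 0.2771, 0.0121]
eef_rot: [[-0.492, 0.87, 0.002], [0.87, 0.492, 0.001], [-0.0, 0.002, -1.0]]
force: [0.2, -1.1, 4.9]
width: 0.0652
gripper_force: 66.7
```

{"op": "play_rows", "data": {"deltas": [{"translation": [2,4,0],"turn": -0.4},{"translation": [5,9,0],"turn": -0.8},{"translation": [8,14,0],"turn": -1.2},{"translation": [11,19,0],"turn": -1.6},{"translation": [14,24,0],"turn": -2.0},{"translation": [17,29,0],"turn": -2.4},{"translation": [18.8,31.2,0],"turn": -2.45},{"translation": [18.8,31.2,0],"turn": -2.45}]}}

```text
time_s: 4.57
ee_pos: [0.4756, 0.3088, 0.0121]
eef_rot: [[-0.297, 0.955, 0.002], [0.955, 0.297, 0.001], [0.0, 0.002, -1.0]]
force: [-2.1, 1.9, 11.6]
width: 0.0653
gripper_force: 67.4
```

```bash
python3 - <<'E'
from h import *
from workcell import telemetry,get_image
o=telemetry.get_obs();print(o['ee_pos'],o['eef_rot'][:,1],o['force'])
d=get_image('wrist');cv2.imwrite('pics/w2.png',d['image']);P=wcloud(d,o)
for a in((.0405,.05),(.014,.022)):print(a);rects(P,*a)
t=get_image('top');Q=cloud(t);cv2.imwrite('pics/t2.png',t['image']);rects(Q[:,:,:],.0405,.05,20)
# rails in dock frame
for nm,C in(('w',P),('t',Q)):
    th=np.radians(17.2);c,s=np.cos(th),np.sin(th)
    x=(C[...,0]-.5387)*c+(C[...,1]-.3278)*s;y=-(C[...,0]-.5387)*s+(C[...,1]-.3278)*c
    m=(C[...,2]>.0155)&(C[...,2]<.02)
    for lo,hi in((.035,.047),(-.047,-.035)):
        for a in(0.01,.05,.09,.12):
            k=m&(y>lo)&(y<hi)&(x>a)&(x<a+.03)
            if k.sum()>3:print(nm,lo,a,k.sum(),np.round(1000*np.percentile(y[k],[5,50,95]),1))
E
```

```text
[0.47563317 0.3087831  0.01205902] [0.95486508 0.29703105 0.00228715] [-2.06435511  1.91397957 11.64677037]
(0.0405, 0.05)
1836 px [462. 175.] z 0.0426 [529.1 380.7] [26.8 14.3] 16.4
22112 px [283. 286.] z 0.0459 [476.2 310. ] [92.6 66.6] 16.7
1061 px [550. 301.] z 0.0454 [620.2 341.2] [19.4 53.9] 40.2
358 px [412. 374.] z 0.0434 [556.8 280. ] [20.4  7.6] 17.6
243 px [417. 392.] z 0.0433 [567.2 265.4] [19.3  7.5] 14.8
(0.014, 0.022)
260 px [417. 159.] z 0.0182 [519.6 381.4] [19.5  9.7] 62.5
1300 px [464. 189.] z 0.0177 [562.1 378.1] [121.4   9.6] 14.1
772 px [283. 205.] z 0.0183 [466.7 340.7] [66.   1.1] 17.2
996 px [530. 251.] z 0.018 [615.7 355.1] [21.  69.5] 0.4
326 px [499. 316.] z 0.0172 [621.  310.8] [39.1  5.7] 17.2
104 px [498.  36.] z 0.0452 [1027.8 -431. ] [122.8  27.3] 23.9
36 px [471.  23.] z 0.0453 [1067.1 -354.1] [ 3.7 70.2] 16.1
20 px [439.  32.] z 0.0438 [1043. -265.] [ 3.5 36.6] 15.1
89 px [387.  45.] z 0.0454 [1002.6 -112.1] [  4.8 176.9] 14.8
28 px [345.  56.] z 0.0461 [970.8   4.6] [ 4.2 53.4] 16.4
215 px [523.  96.] z 0.0455 [ 855.9 -487.7] [233.7  19.4] 19.2
62 
[... 628 characters left out ...]
4 66.3] 17.2
34 px [ 51. 165.] z 0.0436 [660.4 815.3] [ 7.8 50.5] 36.6
102 px [152. 221.] z 0.044 [504.4 533. ] [67.6 13.1] 8.3
28 px [ 47. 232.] z 0.0448 [476.7 816. ] [11.7 35.3] 86.0
32 px [ 17. 255.] z 0.0464 [416.7 890.5] [37.2 10.6] 0.7
23 px [159. 268.] z 0.043 [379.1 511.4] [30.1  7.1] 22.1
20 px [339. 384.] z 0.046 [81.1 38.4] [ 4.3 34.3] 25.3
w 0.035 0.01 141 [39.1 39.8 42.1]
w 0.035 0.05 279 [39.2 41.1 42.7]
w 0.035 0.09 52 [38.6 40.7 42.5]
w -0.047 0.05 189 [-42.5 -40.2 -38.7]
w -0.047 0.09 15 [-42.5 -41.4 -39.8]
t 0.035 0.05 7 [38.6 39.5 41.8]
t 0.035 0.09 9 [37.8 38.8 41.2]
t 0.035 0.12 16 [37.8 39.8 42.7]
t -0.047 0.09 8 [-43.8 -42.1 -40.1]
t -0.047 0.12 11 [-43.9 -42.3 -40.7]
```

View pics/w2.png

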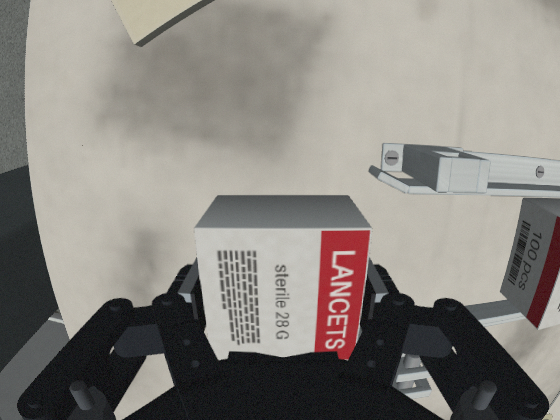

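The wrist view confirms the frames. The rails' inner faces are at about ±39 mm, and the carton side, near (283,205), gives the carton at y = +0.6 mm and square. Next I slide it straight into the lane to dock x = 10, so the front finger still clears the stowed carton.

{"op": "play_rows", "data": {"deltas": [{"translation": [6,1.6,0.5],"turn": 0},{"translation": [14,4.1,0.5],"turn": 0},{"translation": [23,6.9,0.5],"turn": 0},{"translation": [32,9.6,0.5],"turn": 0},{"translation": [41,12.3,0.5],"turn": 0},{"translation": [50,15.1,0.5],"turn": 0},{"translation": [59,17.8,0.5],"turn": 0},{"translation": [59,17.8,0.5],"turn": 0}]}}

```text
time_s: 5.33
ee_pos: [0.5365, 0.3268, 0.0121]
eef_rot: [[-0.297, 0.955, 0.003], [0.955, 0.297, 0.002], [0.0, 0.004, -1.0]]
force: [5.3, 1.2, 9.3]
width: 0.0652
gripper_force: 67.8
```

{"op": "play_rows", "data": {"deltas": [{"translation": [7,2.1,0],"turn": 0},{"translation": [13.5,4.1,0],"turn": 0},{"translation": [13.5,4.1,0],"turn": 0},{"translation": [13.5,4.1,0],"turn": 0}]}}

```text
time_s: 5.67
ee_pos: [0.549, 0.3306, 0.0121]
eef_rot: [[-0.297, 0.955, 0.003], [0.955, 0.297, 0.001], [0.0, 0.003, -1.0]]
force: [1.4, 0.4, 7.1]
width: 0.0651
gripper_force: 67.5
```

{"op": "play_rows", "data": {"deltas": [{"translation": [0,0,0],"turn": 0},{"translation": [0,0,0],"turn": 0},{"translation": [0,0,0],"turn": 0},{"translation": [0,0,0],"turn": 0},{"translation": [0,0,0],"turn": 0},{"translation": [0,0,0],"turn": 0},{"translation": [0,0,0],"turn": 0}], "grip": 1}}

```text
time_s: 6.25
ee_pos: [0.5472, 0.33, 0.0108]
eef_rot: [[-0.297, 0.955, -0.0], [0.955, 0.297, -0.0], [-0.0, -0.0, -1.0]]
force: [0.3, -0.1, -0.2]
width: 0.0857
gripper_force: 0.0
```

{"op": "play_rows", "data": {"deltas": [{"translation": [0,0,10],"turn": 0},{"translation": [0,0,25],"turn": 0},{"translation": [0,0,45],"turn": 0},{"translation": [0,0,70],"turn": 0},{"translation": [0,0,95],"turn": 0},{"translation": [0,0,110],"turn": 0},{"translation": [0,0,110],"turn": 0},{"translation": [0,0,110],"turn": 0}]}}

```text
time_s: 6.92
ee_pos: [0.5476, 0.3302, 0.1221]
eef_rot: [[-0.297, 0.955, 0.002], [0.955, 0.297, 0.001], [0.0, 0.002, -1.0]]
force: [-0.9, -0.2, -0.9]
width: 0.0852
gripper_force: 0.0
```

```bash
python3 - <<'E'
from h import *
from workcell import telemetry,get_image
o=telemetry.get_obs();print(o['ee_pos'],o['eef_rot'][:,1],o['force'],o['width'])
d=get_image('wrist');P=wcloud(d,o)
rects(P[:,:,:],.0405,.05)
# knob / sink rim heights from earlier top view
Q=cloud(dict(np.load('top0.npz')));th=np.radians(17.2);c,s=np.cos(th),np.sin(th)
for C in(Q,):
    x=(C[...,0]-.5387)*c+(C[...,1]-.3278)*s;y=-(C[...,0]-.5387)*s+(C[...,1]-.3278)*c
    m=(abs(x-.006)<.016)&(C[...,2]>.022)&(y<-.07)&(y>-.25)
    print('bolt y',np.round(y[m].min()*1000,1),np.round(np.sort(y[m])[:8]*1000,1))
    for a in range(-220,-120,10):
        k=(abs(x-.006)<.02)&(abs(y-a/1000)<.005)
        print(a,np.round(1000*np.percentile(C[...,2][k],[5,50,95]),0))
E
```

```text
[0.54762075 0.33022361 0.12211513] [0.95497477 0.29668006 0.00203101] [-0.86617537 -0.20182537 -0.85842067] 0.08522514967890593
452 px [544.  75.] z 0.0453 [728.8 516.5] [26.9 61.5] 27.9
735 px [277. 139.] z 0.0425 [529.2 380.9] [24.7 14. ] 16.9
8093 px [284. 212.] z 0.0459 [549.7 331.3] [66.7 66.3] 17.3
6580 px [415. 211.] z 0.0459 [646.7 362.2] [67.5 66.4] 17.4
226 px [557. 209.] z 0.0442 [795.6 414.3] [ 8.  50.4] 29.1
315 px [541. 281.] z 0.0453 [828.3 337.9] [51.6 21. ] 80.6
230 px [277. 276.] z 0.0436 [559.4 280.8] [24.3  6.2] 16.1
225 px [277. 294.] z 0.0434 [564.7 264.5] [24.2  6.3] 17.0
277 px [542. 345.] z 0.0452 [905.1 259.6] [ 4.5 70. ] 14.8
103 px [453. 407.] z 0.0458 [818.7 150.4] [33.4 11.5] 42.6
bolt y -179.8 [-179.8 -179.4 -178.8 -178.5 -178.4 -177.7 -177.7 -177.6]
-220 [-103.  -80.  -61.]
-210 [-73. -48. -23.]
-200 [-22.   2.   8.]
-190 [ 7.  9. 13.]
-180 [ 2.  8. 44.]
-170 [-2.  3. 44.]
-160 [-5.  0. 38.]
-150 [-4.  1. 38.]
-140 [-3.  1. 36.]
-130 [-3.  2. 37.]
```

The carton is at dock (11.5, 0.1) and square. Next I turn the tool a quarter, narrow the fingers to about 22 mm, and come down behind it.

{"op": "play_rows", "data": {"deltas": [{"translation": [-20,-6,0],"turn": -8},{"translation": [-40,-12,0],"turn": -8},{"translation": [-56.7,-17.2,0],"turn": -8},{"translation": [-56.7,-17.2,0],"turn": -8},{"translation": [-56.7,-17.2,0],"turn": -8},{"translation": [-56.7,-17.2,0],"turn": -8},{"translation": [-56.7,-17.2,0],"turn": -8}], "grip": 0.26}}

```text
time_s: 7.55
ee_pos: [0.4899, 0.3125, 0.1199]
eef_rot: [[0.39, 0.921, -0.002], [0.921, -0.39, -0.001], [-0.001, -0.001, -1.0]]
force: [-0.1, -0.0, 0.2]
width: 0.0225
gripper_force: 0.0
```

{"op": "play_rows", "data": {"deltas": [{"translation": [0,0,0],"turn": -10},{"translation": [0,0,0],"turn": -10},{"translation": [0,0,0],"turn": -10},{"translation": [0,0,0],"turn": -10},{"translation": [0,0,0],"turn": -10},{"translation": [0,0,0],"turn": -10},{"translation": [0,0,0],"turn": -10},{"translation": [0,0,0],"turn": -10}]}}

```text
time_s: 8.22
ee_pos: [0.4901, 0.3126, 0.12]
eef_rot: [[0.956, 0.293, -0.001], [0.293, -0.956, -0.001], [-0.001, 0.0, -1.0]]
force: [-0.1, -0.9, 0.4]
width: 0.0223
gripper_force: 0.0
```

{"op": "play_rows", "data": {"deltas": [{"translation": [0,0,-25],"turn": 0},{"translation": [0,0,-55],"turn": 0},{"translation": [0,0,-80],"turn": 0},{"translation": [0,0,-98],"turn": 0},{"translation": [0,0,-108],"turn": 0},{"translation": [0,0,-108],"turn": 0}]}}

```text
time_s: 8.72
ee_pos: [0.4893, 0.3121, 0.0106]
eef_rot: [[0.954, 0.301, -0.003], [0.301, -0.954, -0.002], [-0.004, 0.001, -1.0]]
force: [-2.0, -0.2, -0.5]
width: 0.0224
gripper_force: 0.0
```

{"op": "play_rows", "data": {"deltas": [{"translation": [4,1.2,0],"turn": 0},{"translation": [8,2.5,0],"turn": 0},{"translation": [12,3.7,0],"turn": 0},{"translation": [16,4.9,0],"turn": 0},{"translation": [20,6.2,0],"turn": 0},{"translation": [24,7.4,0],"turn": 0},{"translation": [28,8.6,0],"turn": 0},{"translation": [32,9.9,0],"turn": 0}]}}

```text
time_s: 9.38
ee_pos: [0.523, 0.3228, 0.0129]
eef_rot: [[0.955, 0.297, 0.0], [0.297, -0.955, 0.0], [0.0, -0.0, -1.0]]
force: [-0.2, -0.1, 1.2]
width: 0.0227
gripper_force: 0.3
```

{"op": "play_rows", "data": {"deltas": [{"translation": [3,0.9,0],"turn": 0},{"translation": [6,1.9,0],"turn": 0},{"translation": [9,2.8,0],"turn": 0},{"translation": [12,3.7,0],"turn": 0},{"translation": [15,4.6,0],"turn": 0},{"translation": [17,5.3,0],"turn": 0},{"translation": [17,5.3,0],"turn": 0}]}}

```text
time_s: 9.97
ee_pos: [0.5401, 0.3282, 0.0128]
eef_rot: [[0.955, 0.297, 0.0], [0.297, -0.955, 0.0], [0.001, -0.0, -1.0]]
force: [-0.2, 0.1, -0.3]
width: 0.0224
gripper_force: 0.0
```

```bash
cat >> h.py <<'E'
def dock(o): 
    th=np.radians(17.2);c,s=np.cos(th),np.sin(th);p=np.array(o)[:2]*1000-[538.7,327.8];return (p@[c,s]).round(1),(p@[-s,c]).round(1)
E
python3 - <<'E'
from h import *
from workcell import telemetry,get_image
o=telemetry.get_obs();print(o['ee_pos'],dock(o['ee_pos']),o['force'])
d=get_image('wrist');cv2.imwrite('pics/w3.png',d['image']);rects(wcloud(d,o),.0405,.05)
E
```

```text
[0.54007952 0.32816194 0.01278932] (np.float64(1.4), np.float64(-0.1)) [-0.15266061  0.13879598 -0.34666025]
52221 px [282. 138.] z 0.0459 [591.  343.7] [127.   66.9] 17.9
1205 px [156. 279.] z 0.0424 [530.6 380.7] [23.5 14.6] 17.8
700 px [438. 284.] z 0.0434 [565.  264.3] [25.5  7. ] 17.2
536 px [405. 278.] z 0.0434 [563.7 281.5] [18.   6.4] 17.0
235 px [  3. 395.] z 0.0428 [346.8 515.5] [10.2 75. ] 72.1
```

View pics/w3.png

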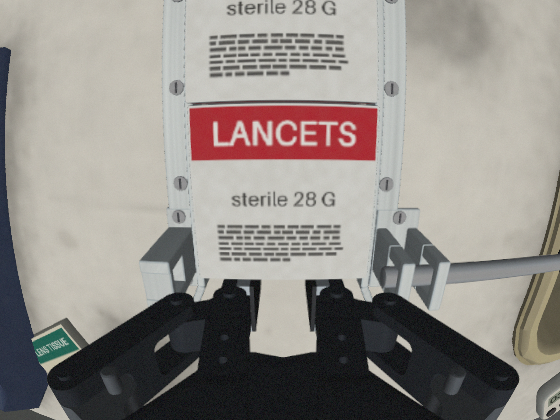

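The wrist view shows the carton square in the lane, with a hair-wide gap to the stowed one at row 103. I push on gently.

{"op": "play_rows", "data": {"deltas": [{"translation": [1,0.3,0],"turn": 0},{"translation": [2,0.6,0],"turn": 0},{"translation": [3,0.9,0],"turn": 0},{"translation": [4,1.2,0],"turn": 0},{"translation": [5,1.5,0],"turn": 0},{"translation": [5,1.5,0],"turn": 0}]}}

```text
time_s: 10.52
ee_pos: [0.5445, 0.3295, 0.0127]
eef_rot: [[0.955, 0.297, -0.0], [0.297, -0.955, -0.0], [-0.0, -0.0, -1.0]]
force: [-1.3, -0.5, -0.0]
width: 0.0224
gripper_force: 0.6
```

{"op": "play_rows", "data": {"deltas": [{"translation": [0.5,0.15,0],"turn": 0},{"translation": [1,0.3,0],"turn": 0},{"translation": [1.5,0.5,0],"turn": 0},{"translation": [1.5,0.5,0],"turn": 0},{"translation": [1.5,0.5,0],"turn": 0}]}}

```text
time_s: 10.93
ee_pos: [0.5445, 0.3295, 0.0127]
eef_rot: [[0.955, 0.297, -0.003], [0.297, -0.955, -0.001], [-0.003, 0.0, -1.0]]
force: [-10.3, -3.0, 5.7]
width: 0.022
gripper_force: 5.1
```

The force rose to about 11 N with no further motion, so it is home. I back off and check.

{"op": "play_rows", "data": {"deltas": [{"translation": [-6,-1.9,0],"turn": 0},{"translation": [-16,-5,0],"turn": 0},{"translation": [-28,-8.7,0],"turn": 0},{"translation": [-40,-12.4,0],"turn": 0},{"translation": [-40,-12.4,40],"turn": 0},{"translation": [-40,-12.4,80],"turn": 0},{"translation": [-40,-12.4,120],"turn": 0},{"translation": [-40,-12.4,130],"turn": 0}], "grip": 0}}

```text
time_s: 11.6
ee_pos: [0.5083, 0.3188, 0.1487]
eef_rot: [[0.955, 0.297, 0.007], [0.297, -0.955, 0.004], [0.008, -0.001, -1.0]]
force: [2.1, 1.0, 1.2]
width: 0.0004
gripper_force: 0.0
```

```bash
python3 - <<'E'
from h import *
from workcell import telemetry,get_image
o=telemetry.get_obs();print(o['ee_pos'],dock(o['ee_pos']),o['width'])
d=get_image('wrist');P=wcloud(d,o);rects(P,.0405,.05)
c=lambda q:dock(q)
th=np.radians(17.2);X=(P[...,0]-.5387)*np.cos(th)+(P[...,1]-.3278)*np.sin(th);Y=-(P[...,0]-.5387)*np.sin(th)+(P[...,1]-.3278)*np.cos(th)
m=(P[...,2]>.044)&(P[...,2]<.048)&(abs(Y)<.034)&(X>0)&(X<.16)
print('cartons x',np.percentile(X[m],[.5,99.5])*1000,'y',np.percentile(Y[m],[1,99])*1000)
m=(abs(X-.006)<.012)&(P[...,2]>.025)&(P[...,2]<.05)&(Y<-.1)&(Y>-.24)
print('knob y',np.sort(Y[m])[:10]*1000)
m&=(Y<-.16);print('knob x,z',np.percentile(X[m],[5,95])*1000,np.percentile(P[...,2][m],[5,95])*1000)
cv2.imwrite('pics/w4.png',d['image'])
E
```

```text
[0.50828317 0.31876399 0.14872874] (np.float64(-31.7), np.float64(0.4)) 0.00035090764591561935
12666 px [283.  72.] z 0.046 [610.1 350.5] [114.   66.6] 17.5
129 px [557.  37.] z 0.0467 [755.1 115.5] [64.   5.2] 30.5
232 px [65. 39.] z 0.0432 [596.1 548.7] [20.9 15.4] 8.9
2415 px [ 58. 203.] z 0.044 [426.8 525.4] [234.4  29.7] 3.3
537 px [216. 159.] z 0.0426 [529.4 380.6] [24.9 14.6] 17.2
250 px [349. 160.] z 0.0436 [560.1 280.3] [24.8  6.3] 16.7
248 px [370. 160.] z 0.0436 [564.7 264. ] [25.1  6.5] 18.6
141 px [480. 166.] z 0.0424 [596.  162.5] [15.1 10. ] 15.2
cartons x [ 18.30755867 130.64500964] y [-31.75621386  32.5943544 ]
knob y [-179.88832037 -179.83081004 -179.66618794 -179.21892962 -178.88825009
 -178.75634163 -178.72858116 -178.70699519 -178.62899137 -178.54692494]
knob x,z [-3.3662719  15.89358043] [30.27437672 43.46183158]
```

View pics/w4.png

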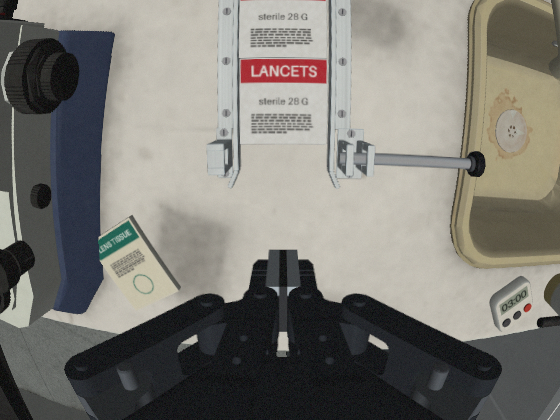

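The view shows the carton flush with the stowed one, its rear edge at row 143 and measured at x = 18.3, so its centre is at 51. The knob is at (478,163), with its face at dock y of about -179. Before the bolt push I check the clearance to the tap.

```bash
python3 - <<'E'
from h import *
Q=cloud(dict(np.load('top0.npz')))
for zl in(.03,.1,.15):
    m=(Q[...,2]>zl)&(Q[...,2]<.5)&(Q[...,0]>.5)&(Q[...,1]<.22)&(Q[...,1]>-.05)&(Q[...,0]<.95)
    print(zl,m.sum(),Q[m][:,:3].min(0).round(3),Q[m][:,:3].max(0).round(3),)
k=(Q[...,2]>.06)&(Q[...,0]>.5)&(Q[...,1]<.22)&(Q[...,1]>-.05)&(Q[...,0]<.95);q=Q[k];print(q[np.argsort(q[:,0])[:5]].round(3))
E
```

```text
0.03 4663 [0.573 0.078 0.03 ] [0.95  0.22  0.414]
0.1 3507 [0.911 0.078 0.1  ] [0.95  0.22  0.414]
0.15 3064 [0.911 0.078 0.15 ] [0.95  0.22  0.414]
[[0.734 0.098 0.061]
 [0.737 0.095 0.061]
 [0.737 0.104 0.06 ]
 [0.739 0.093 0.061]
 [0.741 0.104 0.063]]
```

{"op": "play_rows", "data": {"deltas": [{"translation": [10,-40,0],"turn": 0},{"translation": [30,-80,0],"turn": 0},{"translation": [45,-115,0],"turn": 0},{"translation": [60,-150,0],"turn": 0},{"translation": [60,-190,0],"turn": 0},{"translation": [60,-194,0],"turn": 0},{"translation": [60,-194,0],"turn": 0}]}}

```text
time_s: 12.23
ee_pos: [0.566, 0.1213, 0.1424]
eef_rot: [[0.956, 0.293, -0.0], [0.293, -0.956, -0.0], [-0.0, 0.0, -1.0]]
force: [-0.1, 0.8, -0.0]
width: 0.0001
gripper_force: 0.0
```

{"op": "play_rows", "data": {"deltas": [{"translation": [25,1,0],"turn": 0},{"translation": [42,3,-10],"turn": 0},{"translation": [42,3,-40],"turn": 0},{"translation": [42,3,-75],"turn": 0},{"translation": [42,3,-105],"turn": 0},{"translation": [42,3,-117],"turn": 0},{"translation": [42,3,-117],"turn": 0}]}}

```text
time_s: 12.82
ee_pos: [0.606, 0.1274, 0.023]
eef_rot: [[0.955, 0.298, -0.005], [0.298, -0.955, -0.0], [-0.005, -0.001, -1.0]]
force: [-1.6, -0.5, 0.0]
width: 0.0001
gripper_force: 0.0
```

```bash
python3 - <<'E'
from h import *
from workcell import telemetry
o=telemetry.get_obs();print(o['ee_pos'],dock(o['ee_pos']),o['force'])
E
```

```text
[0.60604675 0.12742631 0.02304764] (np.float64(5.1), np.float64(-211.3)) [-1.64982203 -0.49920978  0.04090674]
```

{"op": "play_rows", "data": {"deltas": [{"translation": [-3,9.6,2],"turn": 0},{"translation": [-5.9,19.1,2],"turn": 0},{"translation": [-8.9,28.7,2],"turn": 0},{"translation": [-11.8,38.2,2],"turn": 0},{"translation": [-14.8,47.8,2],"turn": 0},{"translation": [-17.7,57.3,2],"turn": 0},{"translation": [-20.7,66.9,2],"turn": 0},{"translation": [-23.7,76.4,2],"turn": 0}]}}

```text
time_s: 13.48
ee_pos: [0.584, 0.2041, 0.028]
eef_rot: [[0.955, 0.297, 0.0], [0.297, -0.955, 0.0], [0.0, 0.0, -1.0]]
force: [2.3, -2.3, 0.7]
width: 0.0001
gripper_force: 1.1
```

```bash
python3 - <<'E'
from h import *
from workcell import telemetry,get_image
o=telemetry.get_obs();print(o['ee_pos'],dock(o['ee_pos']),o['force'])
d=get_image('wrist');cv2.imwrite('pics/w5.png',d['image'])
E
```

```text
[0.58403864 0.20408378 0.02797352] (np.float64(6.7), np.float64(-131.6)) [ 2.28750128 -2.29762428  0.73045953]
```

View pics/w5.png

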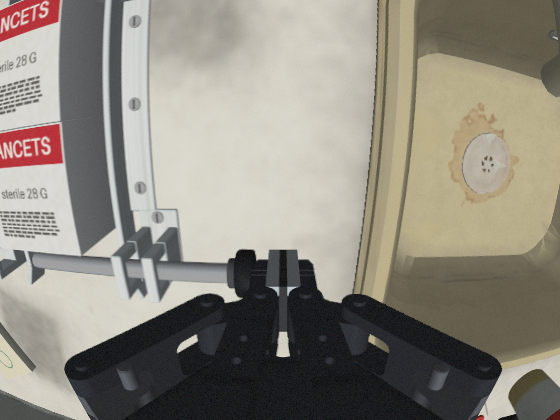

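The bolt rod is passing behind the carton (row 265), with the fingers square on the knob at (243,268). I push on.

{"op": "play_rows", "data": {"deltas": [{"translation": [-2.4,7.6,0],"turn": 0},{"translation": [-4.7,15.3,0],"turn": 0},{"translation": [-7.1,22.9,0],"turn": 0},{"translation": [-9.5,30.6,0],"turn": 0},{"translation": [-10.6,34.4,0],"turn": 0},{"translation": [-10.6,34.4,0],"turn": 0}]}}

```text
time_s: 14.03
ee_pos: [0.5734, 0.2381, 0.0277]
eef_rot: [[0.955, 0.297, -0.0], [0.297, -0.955, -0.0], [-0.0, 0.0, -1.0]]
force: [0.2, 1.0, -0.3]
width: -0.0002
gripper_force: 0.0
```

{"op": "play_rows", "data": {"deltas": [{"translation": [-0.6,1.9,0],"turn": 0},{"translation": [-1.2,3.8,0],"turn": 0},{"translation": [-1.8,5.7,0],"turn": 0},{"translation": [-1.8,5.7,0],"turn": 0},{"translation": [-1.8,5.7,0],"turn": 0}]}}

```text
time_s: 14.45
ee_pos: [0.5731, 0.2394, 0.0277]
eef_rot: [[0.955, 0.297, 0.001], [0.297, -0.955, -0.005], [-0.001, 0.005, -1.0]]
force: [10.4, -36.0, 0.9]
width: 0.0003
gripper_force: 19.3
```

```bash
python3 - <<'E'
from h import *
from workcell import telemetry
o=telemetry.get_obs();print(o['ee_pos'],dock(o['ee_pos']),o['force'])
E
```

```text
[0.57306511 0.2393788  0.02771909] (np.float64(6.7), np.float64(-94.6)) [ 10.35191051 -35.95312266   0.91389295]
```

There is a firm stop at the expected place, with the knob face at about y = -80. I back off and verify.

{"op": "play_rows", "data": {"deltas": [{"translation": [1.5,-5,0],"turn": 0},{"translation": [5,-16,0],"turn": 0},{"translation": [9,-30,0],"turn": 0},{"translation": [9,-30,35],"turn": 0},{"translation": [9,-30,75],"turn": 0},{"translation": [9,-30,115],"turn": 0},{"translation": [-20,-30,130],"turn": 0},{"translation": [-50,-30,130],"turn": 0}]}}

```text
time_s: 15.12
ee_pos: [0.5246, 0.2128, 0.1617]
eef_rot: [[0.955, 0.295, 0.007], [0.295, -0.955, 0.002], [0.008, -0.0, -1.0]]
force: [-0.3, -0.4, 0.8]
width: -0.0002
gripper_force: 0.0
```

{"op": "play_rows", "data": {"deltas": [{"translation": [-30,0,0],"turn": 0},{"translation": [-30,0,0],"turn": 0},{"translation": [-30,0,0],"turn": 0},{"translation": [-30,0,0],"turn": 0}]}}

```text
time_s: 15.45
ee_pos: [0.4926, 0.2128, 0.158]
eef_rot: [[0.955, 0.296, 0.001], [0.296, -0.955, 0.0], [0.001, -0.0, -1.0]]
force: [0.3, -0.1, -1.2]
width: 0.0001
gripper_force: 0.0
```

```bash
python3 - <<'E'
from h import *
from workcell import telemetry,get_image
o=telemetry.get_obs();print(o['ee_pos'],o['force'],o['time_s'])
d=get_image('wrist');P=wcloud(d,o);cv2.imwrite('pics/w6.png',d['image'])
th=np.radians(17.2);X=(P[...,0]-.5387)*np.cos(th)+(P[...,1]-.3278)*np.sin(th);Y=-(P[...,0]-.5387)*np.sin(th)+(P[...,1]-.3278)*np.cos(th)
m=(P[...,2]>.044)&(P[...,2]<.048)&(abs(Y)<.034)&(X>.01)&(X<.16)
print('cartons x',np.percentile(X[m],[.5,99.5])*1000,'y',np.percentile(Y[m],[1,99])*1000)
m=(abs(X-.006)<.012)&(P[...,2]>.025)&(P[...,2]<.05)&(Y<-.06)&(Y>-.24)
print('knob y',np.sort(Y[m])[:6]*1000)
E
```

```text
[0.49263281 0.21275458 0.15801545] [ 0.32821716 -0.1078226  -1.173973  ] 15.45
cartons x [18.26441984 96.77330617] y [-32.27404131  32.44720186]
knob y [-82.40365913 -82.40358232 -82.39846017 -82.37437789 -82.3591944
 -82.35855633]
```

View pics/w6.png

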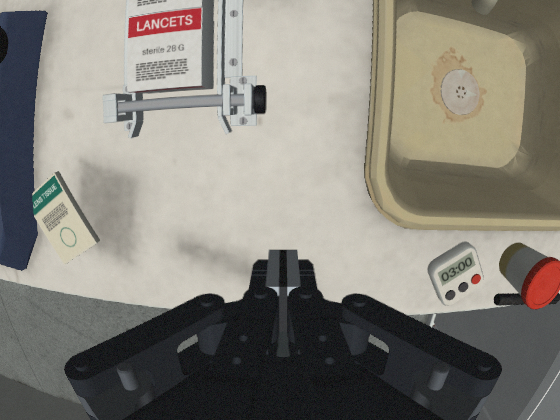

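The bolt spans the mouth from the knob at (258,99) into the keeper at (115,106). The carton is home behind it and the other things have not moved.

```bash
python3 -c "
from workcell import ticket
print(ticket.job_done())"
```

```text
the job is handed in; nothing more can be done
None
```

The job is handed in: the loose carton is home in the lane at x ≈ 51 mm, centred and square against the stowed carton, and the bolt is fully across; no verdict came back.

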